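Set the document camera's sprung column to its ring mark and lock it, holding on

ROBOT

A 6-joint arm with a two-finger parallel gripper is mounted at the origin on a cart in front of the work surface, level with it; the furniture and walls round the work are solid. World frame = base frame: x ahead of the robot, y to its left, z up, the work surface at z = 0. Lengths are in m, angles in rad, forces in N, time in s.
With the tool pointing down it reaches from about 0.35 to 0.975 m from the base axis. Payload 4.9 kg.
Tool frame: the origin (TCP) lies between the finger pads, 19 mm behind the fingertips; this is the grasp point; z points along the fingers, y is the line along which they close (so a half turn about z gives the same grasp; the last joint's range is limited). The gripper opens to 85 mm and grips with 20 to 120 N. Pads are 22 mm wide; open, the fingers measure 114 mm over their backs; the gripper's body (76 mm by 85 mm) begins 54 mm behind the grasp point. The pads swing forward as they close: fully open they stand 13 mm farther back than shut.
Start: joints at [1.088, 0.053, 1.613, -0, 1.476, -0.119], TCP at [0.222, 0.584, 0.25] pointing down, gripper open.
Joint ranges: [-3.01, 3.01], [-1.01, 2.22], [0.06, 2.58], [-1.02, 4.17], [0.09, 2.62], [-3.14, 3.14]. Speed limits (rad/s): [2.57, 2.57, 3.14, 3.14, 3.14, 3.14].

INTERFACE

Orientations are given as a rotation vector (axis times angle).
In Python, from station import ctrl, sensors, get_image, camera_params gives the robot as it stands (ctrl), with the cameras as plain functions and the readings (sensors).
- The arm moves only by the shell command python3 jog.py 'ROWS' [FORCE]. ROWS is one flat JSON list of numbers that holds 1 to 20 rows one after another, with no inner brackets; each row has 7 numbers: the finger opening in m, then dx, dy, dz in m, then a rotation vector rx, ry, rz in rad; each row is the pose to reach, as a shift and turn from the pose commanded when the command began, along the tool's axes at that moment; what a row does not reach only later rows make up. A row lasts 1/12 s, in which the tool goes at most 0.0417 m and 0.125 rad, less where a joint would pass 70% of its speed; a pose out of reach is approached as far as the arm can. The fingers move at their own pace and stop on an object; FORCE is the grip in N (left out, the last holds). Time passes only in rows, so rows that do not move let the fingers close. It prints the time, the measured TCP pose, the force, the opening and the grip force at its end. Input that does not fit is refused with a message, and nothing moves.
- sensors.get_obs(): the state, without advancing time (a new reading comes with each control period).
- get_image(name): name is "side" or "top" or "wrist"; returns the picture (384x512x3 uint8, red, green, blue); there is no depth.
- camera_params(name): a dict with "fx", "fy", "cx", "cy" (pixels), "T" (4x4, takes a point from camera to world coordinates); the wrist camera has in their place "tool_from_camera" (4x4, takes a point from camera to tool coordinates, whose origin is the TCP and whose axes are the flange's). Camera axes: x right, y down, z forward; pixel columns grow to the right and rows downward; lengths in m; the calibration is good to about 2 mm. A picture is of the moment at which its call begins: read the wrist's pose just before it. camera_params takes no time and is no camera call.
- ctrl.finish_job(): hands the job in; it is judged then, once.
The state is a dict: "t": time; "q": joint angles; "dq": joint speeds; "effort": joint torques, N m; "tool_pos": TCP position; "tool_rot": TCP orientation; "contact_force": force on the tool from outside, world axes, zero at the start; "wrist_torque": the same for the moment, N m; "opening": finger opening in m; "grip_force": force on a finger pad.
Only numpy, scipy, OpenCV 4.12 (cv2) and the standard library are available. Lean on these libraries where they do the work, as an engineer would, in place of code of your own. Each camera call takes 0.05 s, during which the arm holds its last target. There are 200 camera calls.

TASK

Set up my document-camera stand to the preset I have marked on it: first turn the focus dial until its pointer stands at the preset tab on the bezel. Then grip the spring-lifted column just above its rubber ring, press it down until the ring is level with the top of the lock, and, holding it there, turn the same hand so that a finger swings the lock lever round to its closed stop. Finish still gripping the locked column at that height, because I am going to screw the camera head onto it; leave the head, the hole punch, the mouse and the spectacles lying round the stand where they are.

Things in the scene. Friction and masses are not known exactly. Their poses are not given: they have to be found in the camera images.
- stand: base unit of the document camera, fixed to the desk: a flat rounded slab 132 mm (its x) by 244 mm (its y), 26 mm high, origin at the centre of its underside, x axis away from the robot, y to the left at yaw 0 (yaw within 0.3 rad either way). The focus dial stands at (0, -78) mm, the column at (0, +78) mm in its frame.
- focus_dial (a joint): angle of the focus dial, rad, 0 to 4.71, growing clockwise seen from above. A fluted black knob 41 mm across on a flat 53 mm skirt; the light line on top and skirt is its pointer. It can be gripped from above anywhere round it and stays where left (friction 0.04 N m). At 0 the pointer lies 135 degrees counter-clockwise of the stand's x axis (near and left).
- preset_tab (a joint): angle of the preset tab, measured like the dial's: pointer and tab are in line when both values are equal. The tab is a small aluminium tongue 14x5x4 mm on the dial's bezel, 30 to 44 mm from the dial's axis; nothing needs to touch it. It stands 0.65 to 1.4 rad clockwise of the pointer at the start.
- dial_grip (a point): point on the dial's axis 54 mm above the desk; the knob's top is at 56 mm, its fluted part reaches down to 31 mm, tab and base reach up to 32 mm. With the fingertips at 35 mm (tool centre at this point) a grip clears the base.
- dial_pointer (a point): point in line with the pointer, 34 mm from the dial's axis, 30 mm above the desk
- tab_tip (a point): point on the preset tab, 34 mm from the dial's axis, 30 mm above the desk
- column_tube: the column: upright aluminium tube 18 mm across, 110 mm above the lock at the start, with an 8 mm screw stud on top. It slides down in the lock and turns freely about its axis; a spring lifts it (3 N at the top, 8 N pressed down 65 mm), so it rises if let go unlocked. Origin on its axis, level with the lock's top at the start.
- column_press (a joint): how far the column is pressed down from its top stop, m, 0 to 0.075
- column_top (a point): centre of the column's top end, under the stud
- column_mark (a point): centre of the thin black rubber ring (21 mm across, 3 mm high) on the column, the length mark: 40 to 65 mm above the top of the lock at the start, 45 to 70 mm below the column's top. It moves with the column.
- lock_top (a point): point on the column's axis at the top of the lock, 106 mm above the desk: where the ring's centre must be brought. The lock is a round housing 49 mm across with a steel cap 31 mm across at this height.
- lock_lever (a joint): angle of the cam lever, rad: 0 open, 0.8 closed at its stop, growing counter-clockwise from above; starts at 0 to 0.2. It turns about the column's axis (friction 0.12 N m), grips the column from about 0.45 on and stays where left. A hand gripping the column, fingertips below the blade's top and clear of it, shuts it by turning counter-clockwise: a finger's side pushes the blade.
- lever_blade (a point): middle of the lever's upright radial blade: 6.5 mm thick, 14 to 50 mm from the column's axis (a round end bar reaches 56), top 28 mm above the lock's top; this point is 30 mm out, 13 mm above the lock's top. At 0 it points 135.8 degrees clockwise of the stand's x axis (near and right), closed at the dial (stand's -y).
- camera_head: the document camera's head, a black rounded block 46x78x30 mm with a short lens and a socket nut, lying loose behind the stand; origin at the centre of its underside; leave it
- hole_punch: black hole punch 62x114x45 mm behind the stand; bystander
- mouse: black mouse 104x60x36 mm, to the right of the stand; bystander
- spectacles: pair of spectacles 141x142x42 mm, to the left of the stand; bystander

How it is judged:
By the outcome, as a careful person would: the job done as asked, in the order asked, and still so for the second after the job is handed in, while the arm keeps its last pose, push and grip.
It also fails if it takes over 54 s, if anything falls off the work surface, if the arm or the gripper's body presses on something with over 40 N, if the wrist force passes 120 N, or if a joint passes its speed limit or range.

## Working session

There is one attempt and no reset: what is moved stays moved. The work goes in short steps, Python scripts to look and compute and a shell command to move; the robot and the scene stay as the last step left them, time stands still between calls to the robot, and variables do not carry over. Pictures are saved under pics/ and viewed, at most 10 in all, crops included, and the job is handed in when it is done.

```bash
ls; mkdir -p pics
python3 - <<'E'
from station import ctrl, sensors, get_image, camera_params
import cv2,numpy as np
o=sensors.get_obs();print(o)
for n in("top","side","wrist"):
    p=camera_params(n);print(n,{k:np.round(v,4).tolist() for k,v in p.items()})
    cv2.imwrite(f"pics/{n}0.png",get_image(n)[:,:,::-1])
a=[cv2.imread(f"pics/{n}0.png") for n in("top","side")]
cv2.imwrite("pics/a.png",cv2.resize(a[0],(800,600),interpolation=cv2.INTER_CUBIC))
cv2.imwrite("pics/b.png",cv2.resize(a[1],(800,600),interpolation=cv2.INTER_CUBIC))
E
```

```text
jog.py
pics
station.py
{'t': 0.0, 'q': array([ 1.08804144e+00,  5.33630008e-02,  1.61427429e+00,  2.14427164e-05,
        1.47601189e+00, -1.19026432e-01]), 'dq': array([-0.00107276, -0.00029795,  0.00219654, -0.00079955,  0.00028816,
       -0.00030366]), 'effort': array([ 4.52939057e-04, -3.93703830e+01, -3.70167160e+01, -7.23154767e-05,
        7.23327161e-03,  5.11179792e-06]), 'tool_pos': array([0.22208985, 0.58359027, 0.24877095]), 'tool_rot': array([-5.68088015e-01, -3.08916068e+00,  3.07470847e-03]), 'contact_force': array([ 0.50381521, -0.34088087,  0.44971392]), 'wrist_torque': array([ 0.00927254, -0.01232899, -0.00906814]), 'grip_force': 0.0, 'opening': 0.08518768045325982}
top {'fx': 437.7573, 'fy': 437.7573, 'cx': 255.5598, 'cy': 189.0315, 'T': [[-0.0281, -0.9936, 0.1095, 0.4786], [-0.9995, 0.0293, 0.0094, 0.2312], [-0.0125, -0.1092, -0.9939, 1.2013], [0.0, 0.0, 0.0, 1.0]]}
side {'fx': 408.0405, 'fy': 408.0405, 'cx': 253.7905, 'cy': 192.1744, 'T': [[0.8479, -0.3425, 0.4045, 0.13], [-0.5299, -0.5688, 0.629, -0.4692], [0.0146, -0.7477, -0.6638, 0.9155], [0.0, 0.0, 0.0, 1.0]]}
wrist {'fx': 286.432, 'fy': 286.432, 'cx': 252.6824, 'cy': 189.7912, 'tool_from_camera': [[-0.0014, -0.9539, -0.3002, 0.0764], [1.0, -0.0012, -0.0009, -0.0004], [0.0005, -0.3002, 0.9539, -0.1245], [0.0, 0.0, 0.0, 1.0]]}
```

View pics/a.png

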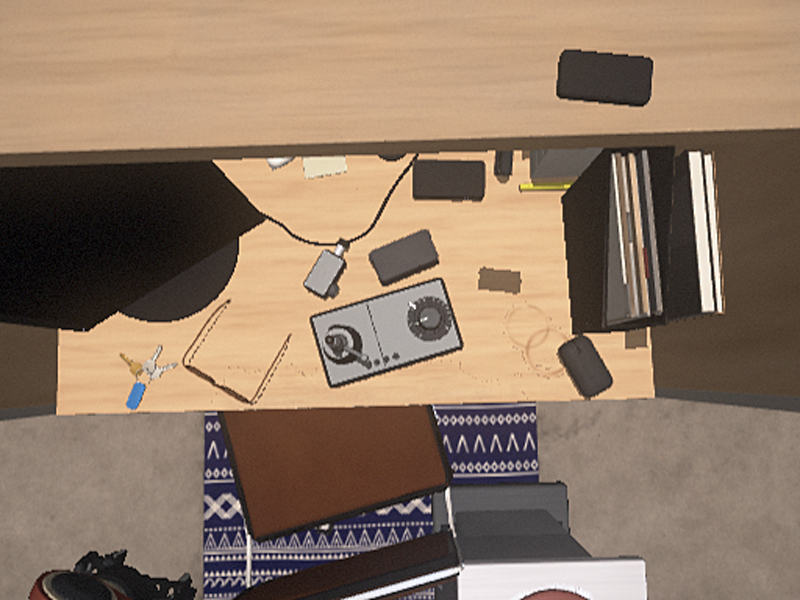

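View pics/b.png

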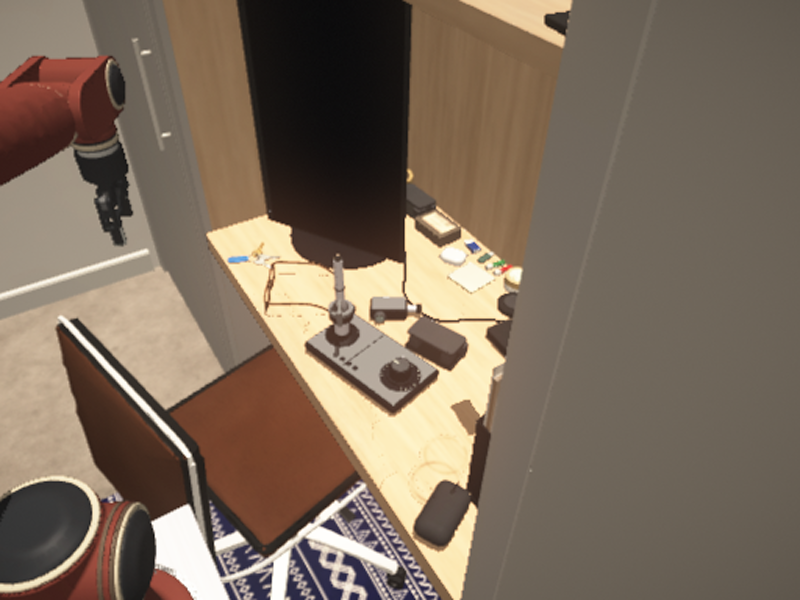

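The top view shows the stand, with the dial near (430,318) and the column near (343,345) in 800-wide pixels. The side view shows the column upright from (342,335) to (338,258), with the dial at (402,372). I'll enlarge both.

```bash
cat > h.py <<'E'
from station import ctrl, sensors, get_image, camera_params
import cv2,numpy as np
from scipy.spatial.transform import Rotation as R
def cam(n,o=None):
    p=camera_params(n)
    if 'T' in p: T=p['T']
    else:
        o=o or sensors.get_obs();W=np.eye(4);W[:3,:3]=R.from_rotvec(o['tool_rot']).as_matrix();W[:3,3]=o['tool_pos'];T=W@p['tool_from_camera']
    return p,np.array(T)
def ray(c,u,v):
    p,T=c;d=T[:3,:3]@np.array([(u-p['cx'])/p['fx'],(v-p['cy'])/p['fy'],1]);return T[:3,3],d/np.linalg.norm(d)
def atz(c,u,v,z):
    o,d=ray(c,u,v);return o+d*(z-o[2])/d[2]
def tri(*rs):
    A=sum(np.eye(3)-np.outer(d,d) for o,d in rs);b=sum((np.eye(3)-np.outer(d,d))@o for o,d in rs);return np.linalg.solve(A,b)
def proj(c,X):
    p,T=c;x=T[:3,:3].T@(np.asarray(X)-T[:3,3]);return np.array([p['fx']*x[0]/x[2]+p['cx'],p['fy']*x[1]/x[2]+p['cy']])
def down(yaw): # tool z down, tool y axis at world yaw
    y=np.array([np.cos(yaw),np.sin(yaw),0]);z=np.array([0,0,-1.]);return np.c_[np.cross(y,z),y,z]
def delta(pos,M,o=None):
    o=o or sensors.get_obs();W=R.from_rotvec(o['tool_rot']).as_matrix()
    return np.round(W.T@(np.array(pos)-o['tool_pos']),4),np.round(R.from_matrix(W.T@M).as_rotvec(),4)
E
python3 - <<'E'
import cv2,numpy as np
t=cv2.imread("pics/top0.png")[170:255,195:300];s=cv2.imread("pics/side0.png")[155:265,192:284]
t=cv2.resize(t,None,fx=4,fy=4,interpolation=cv2.INTER_CUBIC);s=cv2.resize(s,None,fx=4,fy=4,interpolation=cv2.INTER_CUBIC)
im=np.zeros((600,800,3),np.uint8);im[:340,:420]=t;im[:440,425:425+368]=s
cv2.imwrite("pics/c.png",im)
E
```

```text
(no output)
```

View pics/c.png

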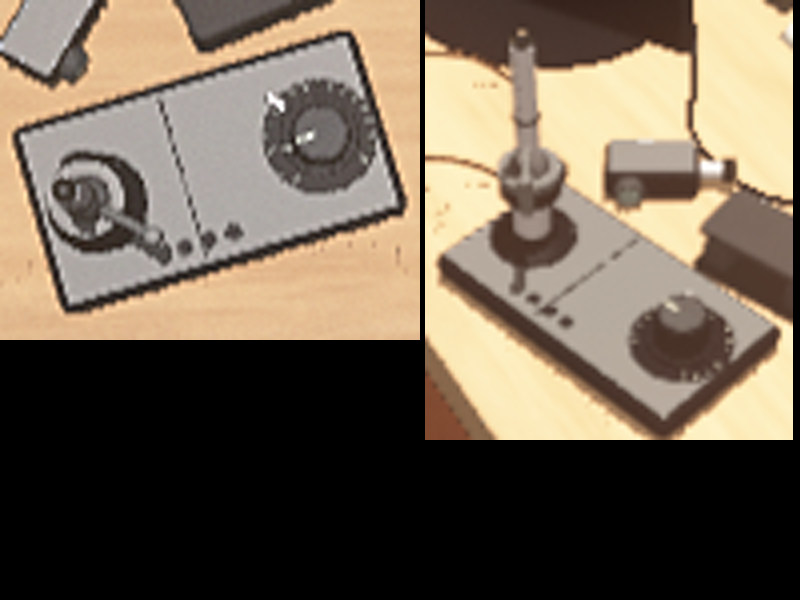

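The enlarged crop shows:
- **Top view:** dial knob top at crop (323,131), pointer running left to (296,140), white tab at (274,99), stud at (62,186), lever end at (163,250). Stand corners are (17,132), (350,34), (404,209) and (68,309).
- **Side view:** knob top at (682,313), stud top at (521,32), ring at (526,121).

Run:
```python
from h import *
t=cam('top');s=cam('side')
T=lambda x,y:((x+.5)/4-.5+195,(y+.5)/4-.5+170)
S=lambda x,y:((x-425+.5)/4-.5+192,(y+.5)/4-.5+155)
dk=tri(ray(t,*T(323,131)),ray(s,*S(682,313)));print('knob top',dk)
st=tri(ray(t,*T(62,186)),ray(s,*S(521,32)));print('stud',st)
c=np.array([atz(t,*T(*p),.026) for p in[(17,132),(350,34),(404,209),(68,309)]]);ctr=c.mean(0);print(c.round(3),ctr)
e=(c[0]-c[1]+c[3]-c[2]);yaw=np.arctan2(-e[0],e[1]);print('yaw',yaw)
Y=np.array([-np.sin(yaw),np.cos(yaw),0]);D=ctr-.078*Y;C=ctr+.078*Y;print('dial',D,'col',C)
# ring from side: on axis
o,d=ray(s,*S(526,121))
z=[z for z in np.arange(.1,.22,.0005)];print('ring z',min(z,key=lambda q:np.hypot(*(proj(s,[*((C+dk*0)[:2]),q])-S(526,121)))), 'proj top of lock',proj(s,[*C[:2],.106]))
f=lambda n,x:np.array(x)
tab=atz(t,*T(274,99),.03);pt=atz(t,*T(296,140),.056)
for n,p in(('tab',tab),('ptr',pt)):
    v=p[:2]-D[:2];print(n,p,np.hypot(*v),'cw joint',2.356-(np.arctan2(v[1],v[0])-yaw))
v=atz(t,*T(163,250),.12)[:2]-C[:2];print('lever',np.hypot(*v),np.arctan2(v[1],v[0])-yaw+np.radians(135.8))
o=sensors.get_obs()
for ang in (yaw,yaw+np.pi):
  print(delta([D[0],D[1],.25],down(ang)))
```

```text
knob top [0.56661483 0.19181115 0.05787382]
stud [0.52711414 0.34414914 0.22449366]
[[0.576 0.396 0.026]
 [0.636 0.17  0.026]
 [0.517 0.138 0.026]
 [0.456 0.364 0.026]] [0.5460855 0.2667583 0.026    ]
yaw 0.25908397370317815
dial [0.56606872 0.19136154 0.026     ] col [0.52610227 0.34215505 0.026     ]
ring z 0.14550000000000005 proj top of lock [218.00930079 194.91520791]
tab [0.59258904 0.22233163 0.03      ] 0.0407734403675505 cw joint 1.7524395963825325
ptr [0.56265581 0.20893118 0.056     ] 0.017898044572879124 cw joint 0.8524260586328194
lever 0.05864547536481729 -0.06832464281471262
(array([-0.461 , -0.2443, -0.0007]), array([-1.600e-03,  6.000e-04,  9.479e-01]))
(array([-0.461 , -0.2443, -0.0007]), array([-7.0000e-04, -1.9000e-03, -2.1937e+00]))
```

```bash
python3 - <<'E'
from h import *
t=cam('top');s=cam('side')
print('monitor corner',tri(ray(t,169.6,140.8),ray(s,258,167.7)))
print(delta([.566,.1914,.2],down(-.97)))
E
python3 jog.py '[0.085,0,0,-0.06,0,0,0,0.085,0,0,-0.06,0,0,0,0.085,-0.461,-0.244,-0.06,0,0,2.18,0.085,-0.461,-0.244,-0.06,0,0,2.18,0.085,-0.461,-0.244,-0.06,0,0,2.18,0.085,-0.461,-0.244,-0.06,0,0,2.18,0.085,-0.461,-0.244,-0.06,0,0,2.18,0.085,-0.461,-0.244,-0.06,0,0,2.18,0.085,-0.461,-0.244,-0.06,0,0,2.18,0.085,-0.461,-0.244,-0.06,0,0,2.18,0.085,-0.461,-0.244,-0.06,0,0,2.18,0.085,-0.461,-0.244,-0.06,0,0,2.18,0.085,-0.461,-0.244,-0.06,0,0,2.18,0.085,-0.461,-0.244,-0.06,0,0,2.18,0.085,-0.461,-0.244,-0.06,0,0,2.18,0.085,-0.461,-0.244,-0.06,0,0,2.18,0.085,-0.461,-0.244,-0.06,0,0,2.18,0.085,-0.461,-0.244,-0.06,0,0,2.18,0.085,-0.461,-0.244,-0.06,0,0,2.18,0.085,-0.461,-0.244,-0.06,0,0,2.18]'
```

```text
monitor corner [0.74875401 0.47230244 0.03030748]
(array([-0.4609, -0.2442,  0.0493]), array([-1.100e-03,  1.700e-03,  2.177e+00]))
t: 1.82
tool_pos: [0.5663, 0.1918, 0.3094]
tool_rot: [-3.005, -0.917, 0.001]
contact_force: [-0.2, -0.5, -0.7]
opening: 0.0848
grip_force: 0.0
```

```bash
python3 jog.py '[0.085,0,0,0.11,0,0,0,0.085,0,0,0.11,0,0,0,0.085,0,0,0.11,0,0,0,0.085,0,0,0.11,0,0,0,0.085,0,0,0.11,0,0,0]'
python3 - <<'E'
from h import *
o=sensors.get_obs();im=get_image('wrist')[:,:,::-1];np.save('o1.npy',o,allow_pickle=True)
print(o['tool_pos'],o['q'])
cv2.imwrite('pics/w1.png',im);cv2.imwrite('pics/w1b.png',cv2.resize(im,(800,600),interpolation=cv2.INTER_CUBIC))
E
```

```text
t: 2.23
tool_pos: [0.5652, 0.1918, 0.1981]
tool_rot: [-3.002, -0.925, 0.007]
contact_force: [0.5, -0.2, 0.5]
opening: 0.085
grip_force: 0.0
[0.56516321 0.19177688 0.1980508 ] [2.02477845e-01 2.61825968e-02 1.72815282e+00 2.49693441e-05
 1.39174106e+00 1.17547003e+00]
```

View pics/w1b.png

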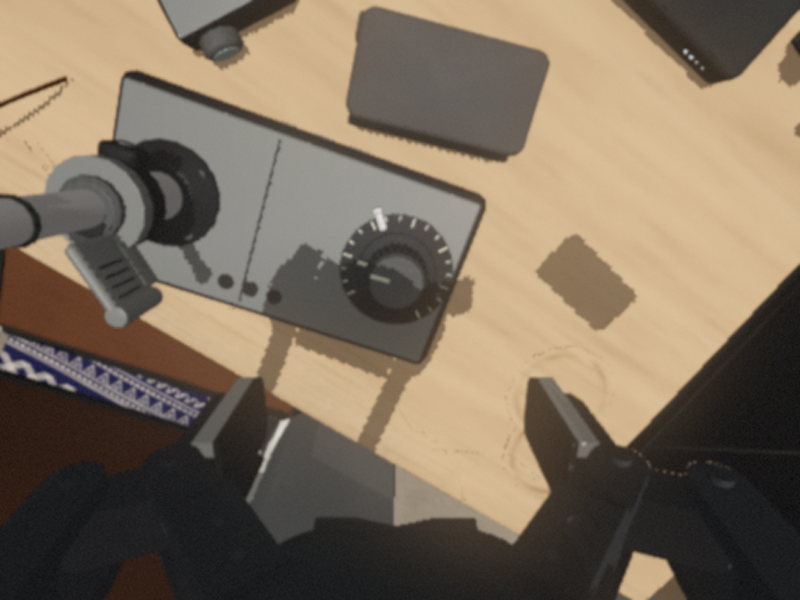

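The wrist view shows the dial at about (400,275), its pointer towards the left at (378,278), the tab at (380,218), the lever blade at (120,280) and the ring at the left edge (32,215). I'll enlarge these.

Run:
```python
import cv2,numpy as np
w=cv2.imread("pics/w1.png");C=cv2.INTER_CUBIC
im=np.zeros((560,800,3),np.uint8);im[:,:400]=cv2.resize(w[127:211,216:276+16][:,:],None,fx=5,fy=5,interpolation=C)[:420,:400] .__class__ is None if False else 0
a=cv2.resize(w[127:211,214:294],None,fx=5,fy=5,interpolation=C);b=cv2.resize(w[80:215,0:100],None,fx=4,fy=4,interpolation=C)
im[:420,:400]=a;im[:540,400:800]=b;cv2.imwrite("pics/d.png",im)
```

```text
(no output)
```

View pics/d.png

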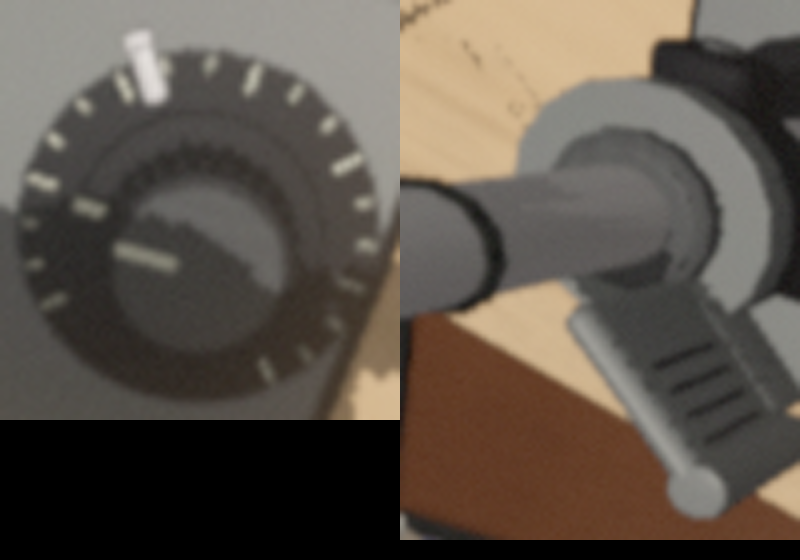

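The crop shows:
- **Dial:** tab from (138,38) to (154,98), skirt pointer (75,204)–(104,212), top pointer (116,250)–(178,265), knob top centre (197,268).
- **Column:** lower edge of the ring bulges to (505,250), and the blade's end bar is at (697,492).

Run:
```python
from h import *
o=np.load('o1.npy',allow_pickle=True).item();w=cam('wrist',o);t=cam('top');yaw=.259
A=lambda x,y:((x+.5)/5-.5+214,(y+.5)/5-.5+127)
B=lambda x,y:((x-400+.5)/4-.5,(y+.5)/4-.5+80)
k=atz(w,*A(197,268),.056)
T=lambda x,y:((x+.5)/4-.5+195,(y+.5)/4-.5+170)
print('knob',k,'tri',tri(ray(w,*A(197,268)),ray(t,*T(323,131))))
g=lambda v:2.356-(np.arctan2(v[1],v[0])-yaw)
for D in(k,np.array([.566,.1915,0])):
  for n,p,z in(('tabo',(138,38),.032),('tabi',(154,98),.032),('sk0',(75,204),.03),('sk1',(104,212),.03),('tp0',(116,250),.056),('tp1',(178,265),.056)):
    v=(atz(w,*A(*p),z)-D)[:2];print(n,np.hypot(*v).round(4),g(v).round(3))
f=lambda p,q,z:g((atz(w,*A(*p),z)-atz(w,*A(*q),z))[:2])
print('lines tab',f((138,38),(154,98),.032),'top',f((116,250),(178,265),.056),'skirt',f((75,204),(104,212),.03))
C=np.array([.5265,.343]);a=np.linspace(0,6.28,90)
for z in np.arange(.14,.172,.004):
  P=np.array([proj(w,[C[0]+.0105*np.cos(b),C[1]+.0105*np.sin(b),z-.0015]) for b in a]);i=P[:,0].argmax();print(z,((P[i]+.5-[0,80])*4-.5+[400,0]).round())
l=tri(ray(w,*B(697,492)),ray(t,*T(163,250)));v=l[:2]-C;print('lever',l,np.hypot(*v),np.arctan2(v[1],v[0])-yaw+2.370)
```

```text
knob [0.56694487 0.19234247 0.056     ] tri [0.56762158 0.19186153 0.05768636]
tabo 0.0427 1.738
tabi 0.0303 1.726
sk0 0.0263 0.699
sk1 0.0201 0.69
tp0 0.016 0.674
tp1 0.0037 0.61
tabo 0.044 1.742
tabi 0.0316 1.733
sk0 0.0268 0.742
sk1 0.0206 0.748
tp0 0.0165 0.746
tp1 0.0043 0.899
lines tab 1.7665026236066046 top 0.6937347998481322 skirt 0.7247776443265197
0.14 [556. 249.]
0.14400000000000002 [538. 253.]
0.14800000000000002 [519. 256.]
0.15200000000000002 [499. 260.]
0.15600000000000003 [478. 265.]
0.16000000000000003 [456. 269.]
0.16400000000000003 [434. 274.]
0.16800000000000004 [410. 278.]
lever [0.49420956 0.29785572 0.12596801] 0.05550385780298251 -0.08069853258612358
```

```bash
python3 jog.py '[0.06,0.001,0.0006,0.1,0,0,0,0.06,0.001,0.0006,0.12,0,0,0,0.06,0.001,0.0006,0.144,0,0,0,0.06,0.001,0.0006,0.144,0,0,0,0.06,0.001,0.0006,0.144,0,0,0,0.06,0.001,0.0006,0.144,0,0,0,0.02,0.001,0.0006,0.144,0,0,0,0.02,0.001,0.0006,0.144,0,0,0,0.02,0.001,0.0006,0.144,0,0,0,0.02,0.001,0.0006,0.144,0,0,0,0.02,0.001,0.0006,0.144,0,0,0,0.02,0.001,0.0006,0.144,0,0,0,0.02,0.001,0.0006,0.144,0,0,0]' 40
```

```text
t: 3.37
tool_pos: [0.5697, 0.1944, 0.0612]
tool_rot: [-2.999, -0.924, -0.01]
contact_force: [-4.4, 4.2, 6.8]
opening: 0.0371
grip_force: 39.9
```

```bash
python3 jog.py '[0.02,0,0,0,0,0,0,0.02,0,0,0,0,0,0]'
python3 - <<'E'
from h import *
im=get_image('wrist')[:,:,::-1]
print(sensors.get_obs())
cv2.imwrite('pics/w2.png',im);cv2.imwrite('pics/w2b.png',cv2.resize(im[100:340,100:420],(800,600),interpolation=cv2.INTER_CUBIC))
E
```

```text
t: 3.53
tool_pos: [0.5697, 0.1944, 0.0612]
tool_rot: [-2.999, -0.924, -0.01]
contact_force: [-5.0, 4.6, 8.1]
opening: 0.0372
grip_force: 39.9
{'t': 3.5833, 'q': array([0.20368078, 0.18241216, 1.80683309, 0.00415551, 1.1463732 ,
       1.17531439]), 'dq': array([ 4.19960683e-04,  3.02498517e-04,  9.26939145e-04, -1.11325669e-03,
       -7.49921666e-05, -1.02532493e-03]), 'effort': array([ -3.5709212 , -36.40097737, -30.47682524,  -1.538174  ,
        -1.05949871,  -0.04987483]), 'tool_pos': array([0.56974417, 0.19445241, 0.06126007]), 'tool_rot': array([-2.99937792, -0.92364886, -0.00990136]), 'contact_force': array([-5.0438124 ,  4.53732255,  8.17627066]), 'wrist_torque': array([0.8915052 , 0.81928275, 0.00435401]), 'grip_force': 39.91612136363983, 'opening': 0.03732034883311748}
```

View pics/w2b.png

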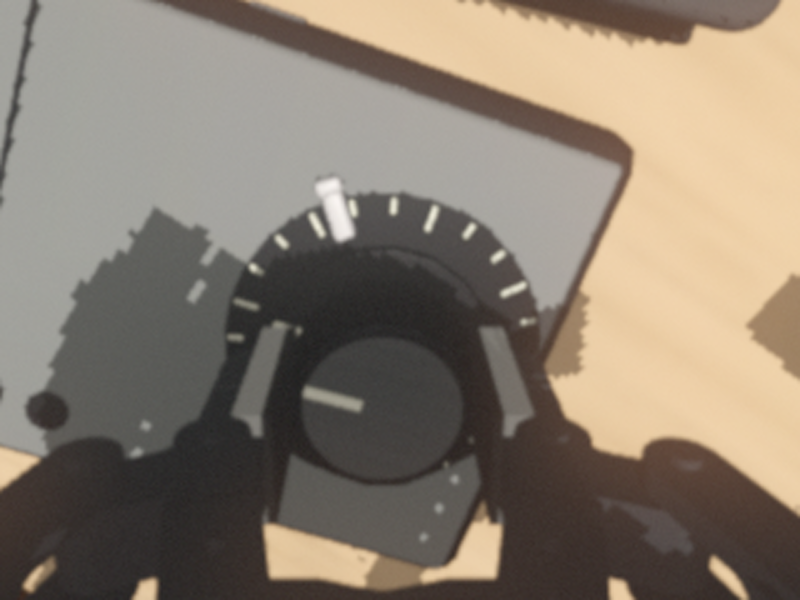

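The grip view shows both pads on either side of the knob with its top centred at (382,408), pointer unchanged and tab at (335,208). I'll turn it now.

```bash
python3 jog.py '[0.02,0,0,0,0,0,0.12,0.02,0,0,0,0,0,0.24,0.02,0,0,0,0,0,0.36,0.02,0,0,0,0,0,0.48,0.02,0,0,0,0,0,0.6,0.02,0,0,0,0,0,0.72,0.02,0,0,0,0,0,0.84,0.02,0,0,0,0,0,0.96,0.02,0,0,0,0,0,1.02,0.02,0,0,0,0,0,1.02,0.02,0,0,0,0,0,1.02]'
python3 - <<'E'
from h import *
o=sensors.get_obs();im=get_image('wrist')[:,:,::-1]
print(o['contact_force'],o['q'],o['opening'])
M=R.from_rotvec(o['tool_rot']).as_matrix();print('y_yaw',np.arctan2(M[1,1],M[0,1]))
cv2.imwrite('pics/w3.png',im);np.save('o3.npy',o,allow_pickle=True)
E
```

```text
t: 4.5
tool_pos: [0.5701, 0.1913, 0.0613]
tool_rot: [3.071, -0.658, 0.008]
contact_force: [-5.4, -5.9, 8.2]
opening: 0.037
grip_force: 40.2
[-5.37304477 -5.9379779   8.17957115] [ 0.20131919  0.182136    1.80714972 -0.00314424  1.14771097  2.19534824] 0.03701996965306891
y_yaw -1.9927437269160595
```

```bash
python3 jog.py '[0.07,0,0,0,0,0,0,0.07,0,0,0,0,0,0,0.07,0,0,0,0,0,0,0.07,0,0,0,0,0,0,0.07,0,0,-0.08,0,0,0,0.07,0,0,-0.145,0,0,0,0.07,0,0,-0.145,0,0,0,0.07,0,0,-0.145,0,0,0,0.07,0,0,-0.145,0,0,0]'
python3 - <<'E'
from h import *
o=sensors.get_obs();im=get_image('wrist')[:,:,::-1]
np.save('o4.npy',o,allow_pickle=True);cv2.imwrite('pics/w4.png',im)
w=cam('wrist',o);c=proj(w,[.5668,.192,.04]);print(c,o['tool_pos'])
x,y=int(c[0])-40,int(c[1])-40;print(x,y)
cv2.imwrite('pics/e.png',cv2.resize(im[y:y+80,x:x+80],(600,600),interpolation=cv2.INTER_CUBIC))
E
```

```text
t: 5.3
tool_pos: [0.5712, 0.1931, 0.2092]
tool_rot: [-3.067, 0.657, -0.019]
contact_force: [0.8, 0.1, 0.9]
opening: 0.0698
grip_force: 0.0
[256.17915724 180.95007829] [0.57120829 0.19306929 0.20922255]
216 140
```

View pics/e.png

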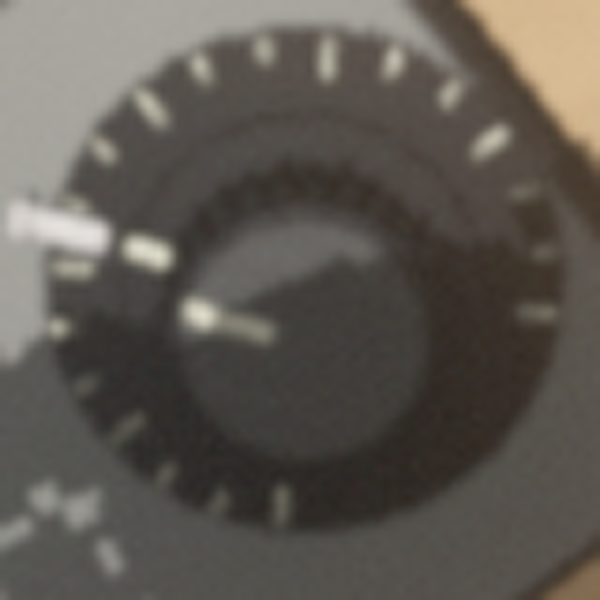

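The dial crop shows the skirt pointer (125,246)–(172,260) lying almost in line with the tab (12,218)–(108,238), with the top line at (188,310)–(272,332).

Run:
```python
from h import *
o=np.load('o4.npy',allow_pickle=True).item();w=cam('wrist',o)
A=lambda x,y:((x+.5)/7.5-.5+216,(y+.5)/7.5-.5+140)
k=atz(w,*A(305,338),.056);s=atz(w,*A(303,278),.028);print(k,s)
g=lambda v:2.356-(np.arctan2(v[1],v[0])-.259)
for D in(k,s,np.array([.5668,.192,0])):
  print([(round(float(np.hypot(*v)),4),round(float(g(v)),3)) for p,z in(((12,218),.032),((108,238),.032),((125,246),.03),((172,260),.03),((188,310),.056)) for v in[(atz(w,*A(*p),z)-D)[:2]]])
f=lambda p,q,z:g((atz(w,*A(*p),z)-atz(w,*A(*q),z))[:2])
print(f((12,218),(108,238),.032),f((125,246),(172,260),.03),f((188,310),(272,332),.056))
M=R.from_rotvec(o['tool_rot']).as_matrix();print('y_yaw',np.arctan2(M[1,1],M[0,1]))
```

```text
[0.56722197 0.19182769 0.056     ] [0.56842358 0.19147508 0.028     ]
[(0.0436, 1.725), (0.0295, 1.747), (0.0269, 1.711), (0.0198, 1.693), (0.0162, 1.709)]
[(0.0431, 1.698), (0.029, 1.708), (0.0264, 1.668), (0.0194, 1.632), (0.0158, 1.635)]
[(0.0437, 1.735), (0.0297, 1.762), (0.027, 1.728), (0.0199, 1.715), (0.0163, 1.736)]
1.677041679787345 1.7640666255889519 1.7311015323232892
y_yaw -1.9926389954638273
```

Run:
```python
from h import *
np.save('o2.npy',{'tool_pos':np.array([0.56974417, 0.19445241, 0.06126007]),'tool_rot':np.array([-2.99937792, -0.92364886, -0.00990136])},allow_pickle=True)
for i in(1,2,3,4):
  o=np.load(f'o{i}.npy',allow_pickle=True).item();w=cam('wrist',o)
  print(i,[proj(w,[.5268,.343,z]).round().tolist() for z in(.106,.15,.216)])
M=R.from_rotvec(sensors.get_obs()['tool_rot']).as_matrix()
print(delta([.5268,.343,.30],down(-.22)))
# viewpoint candidates: tool at col + back offset along tool -? 
for dx in(.0,-.06,-.1,-.14):
  Mx=down(-.22);P=np.array([.5268,.343,.26])+Mx[:,0]*dx+Mx[:,1]*0
  w=cam('wrist',{'tool_pos':P,'tool_rot':R.from_matrix(Mx).as_rotvec()})
  print(dx,P.round(3),[proj(w,[.5268,.343,z]).round().tolist() for z in(.106,.15,.216)])
```

```text
1 [[56.0, 133.0], [8.0, 141.0], [-134.0, 166.0]]
2 [[-243.0, 202.0], [-727.0, 299.0], [2363.0, -322.0]]
3 [[-15.0, 515.0], [-145.0, 715.0], [-1193.0, 2332.0]]
4 [[128.0, 299.0], [105.0, 336.0], [47.0, 424.0]]
(array([-0.1001, -0.12  , -0.0946]), array([ 0.0022, -0.0087, -1.7728]))
0.0 [0.527 0.343 0.26 ] [[252.0, 180.0], [252.0, 194.0], [252.0, 226.0]]
-0.06 [0.514 0.284 0.26 ] [[252.0, 119.0], [252.0, 122.0], [252.0, 131.0]]
-0.1 [0.505 0.245 0.26 ] [[252.0, 73.0], [252.0, 68.0], [252.0, 55.0]]
-0.14 [0.496 0.206 0.26 ] [[252.0, 23.0], [252.0, 7.0], [252.0, -33.0]]
```

Run:
```python
from h import *
C=cv2.INTER_CUBIC
a=cv2.resize(cv2.imread('pics/w4.png')[264:384,60:160],None,fx=4,fy=4,interpolation=C)
b=cv2.resize(cv2.imread('pics/side0.png')[155:215,198:238],None,fx=10,fy=10,interpolation=C)
im=np.zeros((600,800,3),np.uint8);im[:480,:400]=a;im[:,400:]=b;cv2.imwrite('pics/f.png',im)
```

```text
(no output)
```

View pics/f.png

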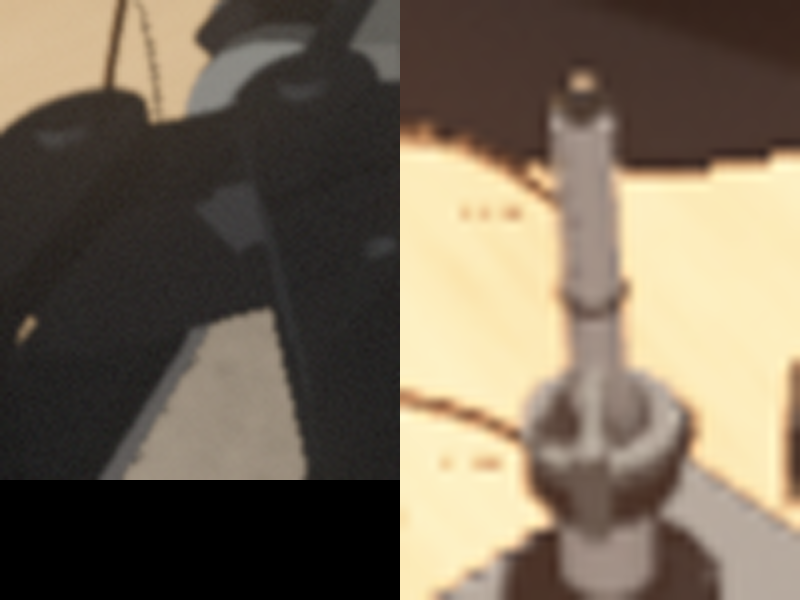

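The wrist crop is hidden by the fingers. In the side crop the ring centre is about (593,292), with its front lower edge at (594,312); the tube top is about (583,108) and the stud tip about (581,78).

Run:
```python
from h import *
s=cam('side');C=[.5268,.343];a=np.linspace(0,6.28,90)
cv=lambda P:((P+.5-[198,155])*10-.5+[400,0]).round(0)
for z in(.106,.144,.148,.152,.156,.216,.224):
  P=np.array([cv(proj(s,[C[0]+.0105*np.cos(b),C[1]+.0105*np.sin(b),z-.0015])) for b in a]);print(z,cv(proj(s,[*C,z])),'low',P[P[:,1].argmax()])
```

```text
0.106 [605. 401.] low [599. 429.]
0.144 [600. 304.] low [590. 331.]
0.148 [599. 293.] low [592. 321.]
0.152 [598. 283.] low [589. 310.]
0.156 [598. 272.] low [591. 300.]
0.216 [588. 107.] low [581. 135.]
0.224 [587.  84.] low [579. 112.]
```

```bash
python3 jog.py '[0.06,0,0,-0.04,0,0,0,0.06,0,0,-0.08,0,0,0,0.06,0,0,-0.1,0,0,0,0.06,-0.1,-0.12,-0.1,0,0,-1.77,0.06,-0.1,-0.12,-0.1,0,0,-1.77,0.06,-0.1,-0.12,-0.1,0,0,-1.77,0.06,-0.1,-0.12,-0.1,0,0,-1.77,0.06,-0.1,-0.12,-0.1,0,0,-1.77,0.06,-0.1,-0.12,-0.1,0,0,-1.77,0.06,-0.1,-0.12,-0.1,0,0,-1.77,0.06,-0.1,-0.12,-0.1,0,0,-1.77,0.06,-0.1,-0.12,-0.1,0,0,-1.77,0.06,-0.1,-0.12,-0.1,0,0,-1.77,0.06,-0.1,-0.12,-0.1,0,0,-1.77,0.06,-0.1,-0.12,-0.1,0,0,-1.77,0.06,-0.1,-0.12,-0.1,0,0,-1.77,0.06,-0.1,-0.12,-0.1,0,0,-1.77,0.06,-0.1,-0.12,-0.1,0,0,-1.77,0.06,-0.1,-0.12,-0.1,0,0,-1.77]'
python3 - <<'E'
from h import *
o=sensors.get_obs();print(o['q'].round(3),delta([.5268,.343,.174],down(-.22),o))
im=get_image('wrist')[:,:,::-1];np.save('o5.npy',o,allow_pickle=True);cv2.imwrite('pics/w5.png',im)
print([proj(cam('wrist',o),[.5268,.343,z]) for z in(.106,.216,.224)])
cv2.imwrite('pics/w5b.png',cv2.resize(im[110:290,130:370],None,fx=3.33,fy=3.33,interpolation=cv2.INTER_CUBIC))
E
```

```text
t: 6.93
tool_pos: [0.525, 0.3423, 0.2989]
tool_rot: [-2.456, -1.958, 0.005]
contact_force: [-0.8, 0.6, -0.3]
opening: 0.0599
grip_force: 0.0
[0.459 0.034 1.551 0.    1.56  0.684] (array([0.0013, 0.0019, 0.1249]), array([-0.0025,  0.002 , -0.005 ]))
[array([254.38001945, 168.68463552]), array([254.85946988, 201.87553863]), array([254.91277725, 205.56584658])]
```

View pics/w5b.png

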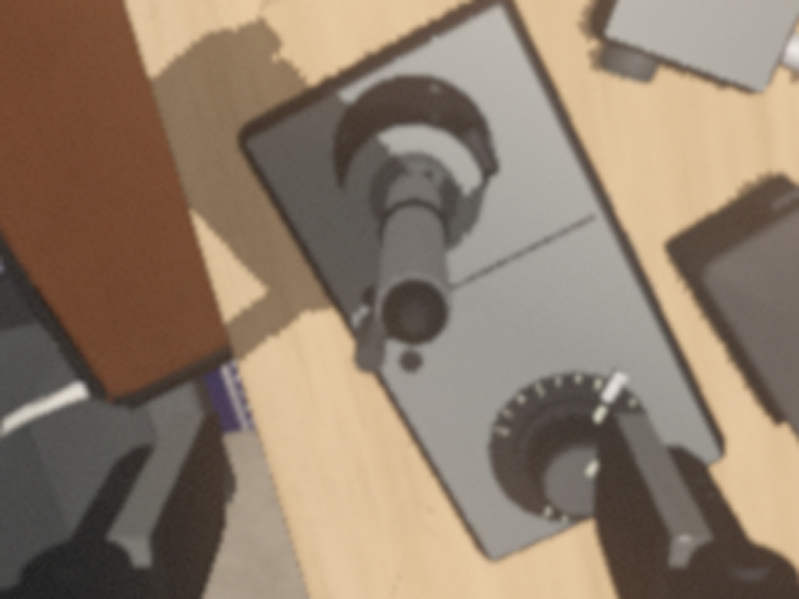

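The view shows the column top at (413,311), where I predicted it. The pointer still faces the tab, the ring arc peaks near (415,204), and the lever's end bar is left of the column top at (368,350). I'll check ring height from the intensity profile along the column.

Run:
```python
from h import *
o=np.load('o5.npy',allow_pickle=True).item();w=cam('wrist',o);im=cv2.imread('pics/w5.png',0)
print([(r,int(im[r,252:257].mean())) for r in range(160,186)])
a=np.linspace(0,6.28,180);C=[.5268,.343]
for z in(.142,.146,.15,.154,.158):
  print(z,[min(proj(w,[C[0]+.0105*np.cos(b),C[1]+.0105*np.sin(b),z+e])[1] for b in a).round(1) for e in(-.0015,.0015)])
```

```text
[(160, 111), (161, 106), (162, 106), (163, 111), (164, 114), (165, 115), (166, 113), (167, 114), (168, 109), (169, 94), (170, 74), (171, 78), (172, 100), (173, 111), (174, 114), (175, 113), (176, 114), (177, 113), (178, 113), (179, 113), (180, 114), (181, 114), (182, 115), (183, 114), (184, 114), (185, 114)]
0.142 [np.float64(166.5), np.float64(167.1)]
0.146 [np.float64(167.4), np.float64(168.1)]
0.15 [np.float64(168.3), np.float64(169.0)]
0.154 [np.float64(169.3), np.float64(170.0)]
0.158 [np.float64(170.2), np.float64(171.0)]
```

```bash
python3 jog.py '[0.06,0.0013,0.0019,0.04,0,0,0,0.06,0.0013,0.0019,0.08,0,0,0,0.06,0.0013,0.0019,0.11,0,0,0,0.06,0.0013,0.0019,0.124,0,0,0,0.06,0.0013,0.0019,0.124,0,0,0,0.0,0.0013,0.0019,0.124,0,0,0,0.0,0.0013,0.0019,0.124,0,0,0,0.0,0.0013,0.0019,0.124,0,0,0,0.0,0.0013,0.0019,0.124,0,0,0,0.0,0.0013,0.0019,0.124,0,0,0,0.0,0.0013,0.0019,0.124,0,0,0,0.0,0.0013,0.0019,0.124,0,0,0,0.0,0.0013,0.0019,0.124,0,0,0]' 40
python3 - <<'E'
from h import *
cv2.imwrite('pics/s6.png',get_image('side')[:,:,::-1])
E
```

```text
t: 8.07
tool_pos: [0.5273, 0.3446, 0.1797]
tool_rot: [-2.453, -1.959, -0.003]
contact_force: [-5.1, 1.6, 4.2]
opening: 0.0172
grip_force: 38.8
```

```bash
cat > prof.py <<'E'
from h import *
import sys
s=cam('side')
for f in sys.argv[1:]:
  im=cv2.imread(f);print(f)
  for z in np.arange(.100,.176,.003):
    u,v=proj(s,[.5268,.343,z])
    print(round(z,3),[int(cv2.getRectSubPix(im,(1,1),(float(u+d),float(v))).mean()) for d in(-5,-4,-3,-2,-1,0,1,2,3)])
E
python3 prof.py pics/side0.png pics/s6.png
python3 - <<'E'
from h import *
o=sensors.get_obs();print(o['tool_pos'],o['contact_force'],o['q'].round(3))
E
```

```text
pics/side0.png
0.1 [80, 74, 94, 142, 152, 117, 119, 120, 111]
0.103 [88, 78, 110, 144, 155, 123, 126, 126, 116]
0.106 [102, 86, 124, 150, 159, 129, 130, 130, 119]
0.109 [123, 98, 130, 157, 164, 135, 132, 133, 121]
0.112 [154, 123, 126, 156, 163, 136, 134, 137, 128]
0.115 [185, 145, 126, 150, 162, 144, 136, 142, 148]
0.118 [208, 170, 137, 146, 159, 149, 138, 152, 176]
0.121 [220, 195, 154, 146, 151, 148, 139, 165, 204]
0.124 [222, 202, 158, 144, 147, 145, 139, 168, 208]
0.127 [222, 201, 158, 144, 146, 145, 139, 167, 206]
0.13 [222, 198, 155, 143, 146, 145, 139, 169, 206]
0.133 [222, 196, 152, 140, 145, 145, 139, 172, 207]
0.136 [221, 194, 148, 137, 144, 145, 140, 170, 207]
0.139 [220, 189, 133, 106, 107, 113, 120, 161, 207]
0.142 [215, 177, 119, 101, 110, 110, 104, 145, 203]
0.145 [207, 164, 115, 113, 129, 125, 106, 129, 190]
0.148 [202, 157, 125, 133, 146, 143, 128, 124, 169]
0.151 [208, 173, 143, 142, 147, 146, 140, 135, 167]
0.154 [214, 184, 145, 137, 145, 146, 143, 153, 194]
0.157 [217, 192, 150, 137, 145, 147, 144, 160, 211]
0.16 [217, 196, 155, 141, 146, 147, 144, 160, 217]
0.16
[... 988 characters left out ...]
03, 109, 109, 103, 136, 195]
0.145 [202, 151, 113, 119, 132, 132, 119, 123, 176]
0.148 [196, 147, 122, 136, 146, 145, 136, 122, 158]
0.151 [192, 144, 121, 133, 145, 146, 139, 130, 160]
0.154 [181, 135, 116, 133, 145, 146, 140, 149, 191]
0.157 [155, 126, 113, 134, 146, 146, 141, 149, 190]
0.16 [121, 120, 110, 136, 147, 146, 141, 139, 154]
0.163 [93, 116, 108, 135, 147, 146, 142, 127, 102]
0.166 [94, 118, 107, 135, 148, 147, 140, 117, 81]
0.169 [96, 121, 106, 135, 148, 147, 140, 113, 76]
0.172 [96, 121, 101, 133, 148, 147, 141, 112, 73]
0.175 [97, 123, 98, 132, 148, 147, 142, 115, 72]
[0.52723424 0.34462968 0.17972702] [-4.69779533  1.96874681  3.74227304] [0.46  0.114 1.667 0.003 1.359 0.682]
```

```bash
python3 jog.py '[0,0,0,0,0,0,0.1,0,0,0,0,0,0,0.2,0,0,0,0.01,0,0,0.2,0,0,0,0.02,0,0,0.2,0,0,0,0.03,0,0,0.2,0,0,0,0.04,0,0,0.2,0,0,0,0.044,0,0,0.2,0,0,0,0.044,0,0,0.2,0,0,0,0.044,0,0,0.2,0,0,0,0.044,0,0,0.2]'
python3 - <<'E'
from h import *
cv2.imwrite('pics/s7.png',get_image('side')[:,:,::-1]);cv2.imwrite('pics/w7.png',get_image('wrist')[:,:,::-1])
E
python3 prof.py pics/s7.png | head -16
```

```text
t: 8.95
tool_pos: [0.5276, 0.3446, 0.1361]
tool_rot: [-2.637, -1.705, -0.002]
contact_force: [-6.4, 0.6, 5.3]
opening: 0.0171
grip_force: 39.1
pics/s7.png
0.1 [71, 67, 72, 84, 87, 89, 101, 83, 70]
0.103 [72, 75, 94, 91, 87, 97, 119, 97, 73]
0.106 [75, 81, 114, 99, 88, 104, 129, 109, 78]
0.109 [82, 81, 123, 105, 89, 111, 132, 116, 81]
0.112 [108, 92, 125, 106, 86, 112, 134, 117, 85]
0.115 [121, 101, 126, 110, 89, 119, 135, 114, 88]
0.118 [124, 105, 123, 120, 107, 129, 137, 110, 90]
0.121 [118, 105, 117, 132, 135, 140, 139, 108, 90]
0.124 [114, 101, 116, 139, 146, 145, 140, 107, 96]
0.127 [112, 103, 120, 141, 147, 146, 140, 108, 99]
0.13 [110, 106, 121, 141, 147, 147, 140, 109, 100]
0.133 [108, 109, 121, 141, 148, 147, 140, 110, 99]
0.136 [106, 109, 121, 141, 148, 147, 140, 109, 97]
0.139 [109, 109, 117, 140, 147, 147, 141, 110, 95]
0.142 [111, 111, 116, 139, 148, 146, 141, 112, 98]
```

Run:
```python
from h import *
w=cam('wrist')
for z in(.1,.106,.112,.135):print(z,proj(w,[.5273,.3435,z]).round())
im=cv2.imread('pics/w7.png')
a=cv2.resize(im[140:250,200:310],(550,550),interpolation=cv2.INTER_CUBIC)
b=cv2.resize(cv2.imread('pics/s7.png')[170:225,205:230],(250,550),interpolation=cv2.INTER_CUBIC)
cv2.imwrite('pics/g.png',np.hstack([a,b]))
o1=np.load('o1.npy',allow_pickle=True).item();w1=cam('wrist',o1);a=np.linspace(0,6.28,180)
cr=lambda P:((P+.5-[0,80])*4-.5+[400,0]).round(0)
for r,z in((.0155,.106),(.0155,.104),(.0245,.1)):
  P=np.array([cr(proj(w1,[.5268+r*np.cos(b),.343+r*np.sin(b),z])) for b in a]);print(r,z,P.min(0),P.max(0))
```

```text
0.1 [253. 232.]
0.106 [253. 236.]
0.112 [253. 241.]
0.135 [253. 262.]
0.0155 0.106 [539. 122.] [709. 291.]
0.0155 0.104 [547. 121.] [715. 289.]
0.0245 0.1 [513.  70.] [775. 330.]
```

View pics/g.png

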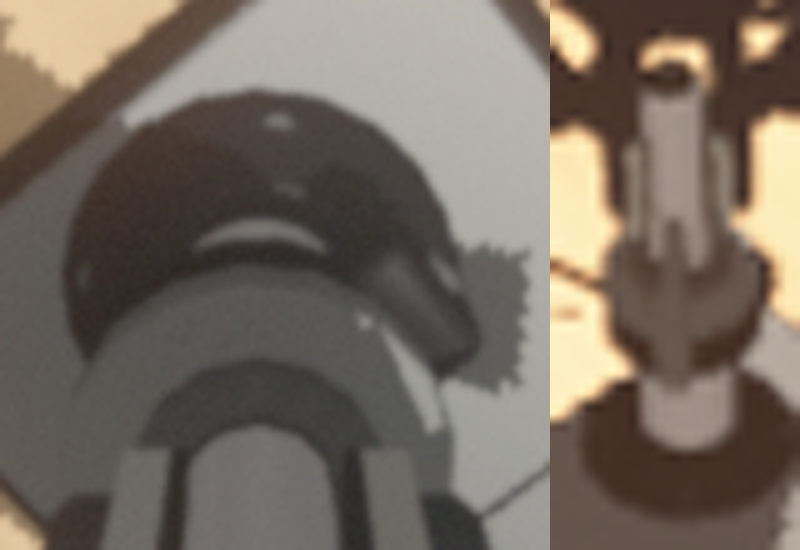

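The side crop is hidden by the blade. The wrist crop shows the cap arc peaking at (258,360) and the tube emerging at (258,428). I'll take the dark levels between them numerically.

Run:
```python
from h import *
w=cam('wrist');g=cv2.imread('pics/w7.png',0)
print([(r,round(float(g[r,249:255].mean()),1)) for r in range(200,236)])
for r in(230,233,236):print(r,g[r,225:282].tolist())
o=sensors.get_obs();print(o['tool_pos'])
a=np.linspace(0,6.28,180)
pk=lambda r,z:round(min(proj(w,[o['tool_pos'][0]+r*np.cos(b),o['tool_pos'][1]+r*np.sin(b),z])[1] for b in a),2)
print('housing',pk(.0245,.1),'cap',pk(.0155,.106))
for z in(.102,.104,.106,.108,.11):print(z,'ring low,up,tube@up',pk(.0105,z-.0015),pk(.0105,z+.0015),pk(.009,z+.0015))
g1=cv2.imread('pics/w1.png',0)
for r in(138,140,142,144):print(r,g1[r,0:82].tolist())
```

```text
[(200, 86.7), (201, 86.8), (202, 87.0), (203, 86.3), (204, 85.2), (205, 86.3), (206, 85.8), (207, 85.5), (208, 86.2), (209, 86.2), (210, 83.3), (211, 75.2), (212, 63.3), (213, 60.0), (214, 61.5), (215, 64.2), (216, 64.7), (217, 63.8), (218, 65.3), (219, 64.8), (220, 64.7), (221, 64.2), (222, 61.7), (223, 58.2), (224, 61.8), (225, 86.3), (226, 104.5), (227, 112.0), (228, 112.3), (229, 112.7), (230, 111.8), (231, 112.2), (232, 112.8), (233, 112.7), (234, 112.8), (235, 112.8)]
230 [99, 100, 97, 96, 96, 97, 96, 95, 87, 64, 51, 51, 52, 58, 73, 93, 105, 110, 111, 110, 111, 109, 109, 110, 111, 112, 112, 111, 112, 113, 111, 111, 111, 108, 109, 108, 106, 96, 77, 61, 59, 63, 64, 61, 52, 51, 57, 78, 91, 95, 96, 99, 98, 100, 102, 103, 95]
233 [104, 105, 104, 104, 106, 105, 106, 99, 79, 57, 46, 46, 65, 91, 105, 110, 111, 113, 111, 109, 111, 111, 109, 112, 113, 113, 113, 113, 112, 112, 111, 110, 109, 110, 110, 109, 108, 111, 109, 102, 79, 64, 61, 57, 46, 48, 53, 72, 94, 104, 104, 107, 107, 102, 106, 103, 104]
236 [105, 105, 106, 106, 106, 106, 104, 99, 72, 51, 46, 53, 75, 97, 107, 109, 111, 113, 1
[... 1160 characters left out ...]
 50, 76, 119, 133]
142 [102, 99, 100, 102, 102, 100, 100, 99, 100, 99, 98, 100, 98, 98, 98, 99, 97, 98, 98, 94, 80, 56, 38, 32, 27, 48, 75, 90, 91, 91, 92, 91, 92, 91, 89, 90, 90, 91, 90, 90, 90, 91, 89, 92, 89, 90, 91, 91, 90, 90, 91, 91, 91, 90, 92, 92, 92, 92, 92, 91, 91, 90, 90, 87, 77, 69, 72, 84, 92, 93, 91, 91, 85, 84, 81, 80, 70, 53, 67, 103, 127, 135]
144 [97, 99, 98, 98, 96, 99, 100, 97, 97, 97, 95, 98, 97, 97, 97, 96, 95, 96, 98, 97, 89, 65, 42, 24, 24, 38, 63, 82, 89, 90, 90, 90, 89, 90, 90, 90, 93, 91, 88, 90, 90, 90, 90, 90, 91, 90, 91, 90, 91, 91, 92, 93, 91, 90, 90, 93, 90, 88, 87, 84, 80, 75, 65, 60, 55, 48, 53, 61, 81, 89, 83, 78, 79, 83, 78, 70, 61, 75, 108, 129, 136, 136]
```

```bash
python3 jog.py '[0,0,0,0.002,0,0,0,0,0,0,0.002,0,0,0,0,0,0,0.002,0,0,0]'
python3 - <<'E'
from h import *
g=get_image('wrist')[:,:,1].astype(float);o=sensors.get_obs();w=cam('wrist',o);print(o['tool_pos'])
print([(r,round(float(g[r,249:255].mean()),1)) for r in range(207,232)])
for r in(226,228,230,232):print(r,g[r,225:282].astype(int).tolist())
a=np.linspace(0,6.28,180)
pk=lambda r,z:round(min(proj(w,[o['tool_pos'][0]+r*np.cos(b),o['tool_pos'][1]+r*np.sin(b),z])[1] for b in a),2)
print('cap',pk(.0155,.106))
for z in(.104,.106,.108,.11):print(z,'ring low,up,tube@up',pk(.0105,z-.0015),pk(.0105,z+.0015),pk(.009,z+.0015))
E
```

```text
t: 9.3
tool_pos: [0.5277, 0.3446, 0.1342]
tool_rot: [-2.637, -1.705, -0.003]
contact_force: [-5.5, -0.1, 5.7]
opening: 0.0167
grip_force: 39.3
[0.52765002 0.34456813 0.13419244]
[(207, 86.3), (208, 85.7), (209, 86.5), (210, 86.0), (211, 84.2), (212, 77.5), (213, 64.7), (214, 60.2), (215, 60.2), (216, 63.2), (217, 63.3), (218, 63.3), (219, 64.3), (220, 65.2), (221, 64.8), (222, 64.3), (223, 63.2), (224, 62.0), (225, 67.2), (226, 82.7), (227, 102.3), (228, 110.0), (229, 111.3), (230, 112.0), (231, 111.8)]
226 [86, 87, 87, 79, 69, 62, 63, 63, 65, 65, 64, 65, 66, 64, 64, 63, 64, 65, 64, 66, 69, 72, 74, 74, 80, 83, 88, 88, 83, 74, 70, 73, 68, 64, 64, 64, 66, 63, 66, 64, 66, 63, 59, 63, 64, 65, 66, 62, 65, 75, 84, 88, 87, 87, 87, 88, 88]
228 [86, 86, 82, 73, 66, 65, 67, 65, 65, 61, 60, 62, 64, 63, 65, 62, 68, 71, 81, 94, 98, 104, 105, 108, 109, 110, 111, 111, 111, 108, 107, 107, 100, 94, 85, 75, 66, 65, 61, 64, 63, 61, 65, 64, 61, 62, 63, 66, 68, 68, 78, 85, 89, 89, 89, 88, 88]
230 [98, 100, 98, 95, 95, 94, 96, 94, 86, 64, 52, 51, 58, 63, 70, 81, 95, 103, 107, 109, 110, 110, 109, 109, 110, 113, 111, 112, 113, 113, 112, 111, 111, 109, 105, 101, 87, 72, 67, 64, 64, 63, 63, 59, 52, 50, 59, 79, 93, 96, 100, 99, 102, 101, 102, 100, 98]
232 [105, 106, 105, 105, 104, 104, 104, 99, 84, 60, 47, 45, 56, 79, 96, 106, 112, 110, 111, 108, 109, 109, 108, 111, 111, 111, 113, 112, 113, 113, 111, 111, 110, 111, 110, 109, 107, 100, 88, 75, 69, 63, 65, 59, 50, 45, 52, 77, 97, 105, 105, 106, 104, 106, 106, 106, 105]
cap 211.13
0.104 ring low,up,tube@up 216.85 218.86 221.24
0.106 ring low,up,tube@up 218.18 220.24 222.65
0.108 ring low,up,tube@up 219.54 221.65 224.09
0.11 ring low,up,tube@up 220.94 223.1 225.56
```

```bash
cat > rg.py <<'E'
from h import *
g=get_image('wrist')[:,:,1].astype(float);o=sensors.get_obs();w=cam('wrist',o);print(o['tool_pos'])
print([(r,int(round(float(g[r,249:255].mean())))) for r in range(203,232)])
E
python3 jog.py '[0,0,0,-0.004,0,0,0,0,0,0,-0.004,0,0,0,0,0,0,-0.004,0,0,0]'; python3 rg.py
python3 jog.py '[0,0,0,-0.005,0,0,0,0,0,0,-0.005,0,0,0,0,0,0,-0.005,0,0,0]'; python3 rg.py
```

```text
t: 9.6
tool_pos: [0.5277, 0.3446, 0.1384]
tool_rot: [-2.637, -1.705, -0.003]
contact_force: [-6.4, 1.1, 6.8]
opening: 0.0169
grip_force: 39.2
[0.52768923 0.34456429 0.13836786]
[(203, 86), (204, 86), (205, 87), (206, 87), (207, 86), (208, 87), (209, 84), (210, 72), (211, 62), (212, 60), (213, 63), (214, 64), (215, 64), (216, 64), (217, 66), (218, 65), (219, 65), (220, 61), (221, 55), (222, 47), (223, 44), (224, 56), (225, 84), (226, 104), (227, 112), (228, 112), (229, 113), (230, 113), (231, 113)]
t: 9.9
tool_pos: [0.5277, 0.3445, 0.1431]
tool_rot: [-2.637, -1.705, -0.003]
contact_force: [-6.0, 0.7, 7.0]
opening: 0.017
grip_force: 39.3
[0.52770887 0.34450675 0.14303013]
[(203, 87), (204, 88), (205, 87), (206, 85), (207, 73), (208, 63), (209, 62), (210, 64), (211, 65), (212, 66), (213, 66), (214, 67), (215, 66), (216, 65), (217, 64), (218, 64), (219, 70), (220, 82), (221, 76), (222, 58), (223, 47), (224, 60), (225, 88), (226, 106), (227, 113), (228, 113), (229, 113), (230, 113), (231, 113)]
```

The ring top is flush with the cap at tool z ≈ 0.136, so its centre is level at z ≈ 0.1375. I'll press down to that, then turn counter-clockwise.

```bash
python3 jog.py '[0,0,0,0.0055,0,0,0,0,0,0,0.0055,0,0,0,0,0,0,0.0055,0,0,0,0,0,0,0.0055,0,0,0]' ; python3 rg.py; python3 jog.py '[0,0,0,0,0,0,-0.1,0,0,0,0,0,0,-0.2,0,0,0,0,0,0,-0.3,0,0,0,0,0,0,-0.4,0,0,0,0,0,0,-0.5,0,0,0,0,0,0,-0.6,0,0,0,0,0,0,-0.6,0,0,0,0,0,0,-0.6]'; python3 -c "
from h import *
o=sensors.get_obs();print(o['wrist_torque'],o['effort'][5],o['q'][5])"
```

```text
t: 10.28
tool_pos: [0.5276, 0.3445, 0.1371]
tool_rot: [-2.637, -1.705, -0.002]
contact_force: [-6.2, 2.3, 6.6]
opening: 0.0171
grip_force: 39.2
[0.52766396 0.34448062 0.13713941]
[(203, 87), (204, 87), (205, 86), (206, 86), (207, 86), (208, 86), (209, 84), (210, 78), (211, 67), (212, 61), (213, 63), (214, 63), (215, 64), (216, 64), (217, 64), (218, 66), (219, 64), (220, 64), (221, 60), (222, 53), (223, 47), (224, 61), (225, 90), (226, 106), (227, 112), (228, 112), (229, 112), (230, 112), (231, 113)]
t: 11.0
tool_pos: [0.5266, 0.3451, 0.1371]
tool_rot: [-2.014, -2.407, -0.002]
contact_force: [-8.9, 3.0, 7.7]
opening: 0.0171
grip_force: 40.6
[ 0.41899366  1.63545783 -0.03424094] -0.15129578299820423 0.2818914627269214
```

```bash
python3 jog.py '[0,0,0,0,0,0,-0.1,0,0,0,0,0,0,-0.2,0,0,0,0,0,0,-0.3,0,0,0,0,0,0,-0.4,0,0,0,0,0,0,-0.5,0,0,0,0,0,0,-0.5]' ; python3 -c "
from h import *
o=sensors.get_obs();print(o['wrist_torque'],o['effort'][5],o['q'][5],o['tool_pos'])"
python3 jog.py '[0,0,0,0,0,0,-0.1,0,0,0,0,0,0,-0.2,0,0,0,0,0,0,-0.2,0,0,0,0,0,0,-0.2]'; python3 -c "
from h import *
o=sensors.get_obs();print(o['wrist_torque'],o['effort'][5],o['q'][5],o['tool_pos'])"
```

```text
t: 11.5
tool_pos: [0.5258, 0.3449, 0.137]
tool_rot: [-1.35, -2.831, -0.001]
contact_force: [-11.8, 2.1, 8.9]
opening: 0.0168
grip_force: 42.3
[ 0.30512723  2.02826813 -0.02174126] -0.7388957776129246 -0.22120971565698627 [0.5258163  0.34490562 0.13700814]
t: 11.83
tool_pos: [0.5256, 0.3448, 0.137]
tool_rot: [-1.066, -2.95, -0.0]
contact_force: [-12.8, 1.5, 10.1]
opening: 0.0169
grip_force: 43.2
[ 0.18440539  2.213095   -0.14986029] -0.18391845747828484 -0.41796888572176627 [0.525643   0.34478536 0.13698284]
```

```bash
for i in 1; do python3 jog.py '[0,0,0,0,0,0,-0.05,0,0,0,0,0,0,-0.1,0,0,0,0,0,0,-0.1]'; python3 -c "
from h import *
o=sensors.get_obs();print(o['wrist_torque'],o['effort'][5],o['q'][5],o['tool_pos'])"; done
python3 jog.py '[0,0,0,0,0,0,-0.05,0,0,0,0,0,0,-0.1,0,0,0,0,0,0,-0.1]'; python3 -c "
from h import *
o=sensors.get_obs();print(o['wrist_torque'],o['effort'][5],o['q'][5],o['tool_pos'])
for n in('side','wrist','top'):cv2.imwrite(f'pics/{n}9.png',get_image(n)[:,:,::-1])"
```

```text
t: 12.08
tool_pos: [0.5252, 0.3448, 0.137]
tool_rot: [-0.915, -2.999, -0.0]
contact_force: [-14.3, 1.5, 10.6]
opening: 0.0172
grip_force: 43.4
[ 0.11146179  2.37757169 -0.24793203] -0.5939188040792942 -0.5190637439139515 [0.52524813 0.34479396 0.13699366]
t: 12.33
tool_pos: [0.5243, 0.3446, 0.137]
tool_rot: [-0.764, -3.039, 0.001]
contact_force: [-18.4, -0.5, 12.7]
opening: 0.0167
grip_force: 47.1
[ 0.02633935  2.80047804 -0.42941872] -0.7759478129446507 -0.6185291183686233 [0.52434239 0.34457258 0.13699229]
```

Run:
```python
from h import *
s=cam('side');C=np.array([.5268,.343])
for l in(0,.2,.4,.6,.7,.8,.9):
  a=.259-2.370+l;f=lambda r,z:proj(s,[C[0]+r*np.cos(a),C[1]+r*np.sin(a),z]).round(1).tolist()
  print(l,'bar top',f(.053,.134),'bar low',f(.053,.11),'blade in',f(.016,.134))
g0=cv2.imread('pics/s7.png',0);g=cv2.imread('pics/side9.png',0)
print('s7');print('\n'.join(f'{r}:'+' '.join(f'{v:3d}' for v in g0[r,204:244]) for r in range(184,214)))
print('side9');print('\n'.join(f'{r}:'+' '.join(f'{v:3d}' for v in g[r,204:244]) for r in range(184,214)))
```

```text
0 bar top [216.8, 199.9] bar low [217.1, 206.0] blade in [217.4, 191.2]
0.2 bar top [220.5, 199.6] bar low [220.9, 205.8] blade in [218.5, 191.1]
0.4 bar top [224.1, 198.8] bar low [224.4, 205.0] blade in [219.6, 190.9]
0.6 bar top [227.5, 197.6] bar low [227.7, 203.8] blade in [220.6, 190.5]
0.7 bar top [229.0, 196.9] bar low [229.2, 203.0] blade in [221.0, 190.3]
0.8 bar top [230.4, 196.0] bar low [230.6, 202.2] blade in [221.4, 190.0]
0.9 bar top [231.7, 195.1] bar low [231.8, 201.2] blade in [221.8, 189.8]
s7
184:230 229 230 232 233 198 103  59  73  99  94 133 149 150 146 140  92 117 109  71  58 180 231 237 237 237 237 237 237 237 236 235 235 237 236 235 234 233 232 232
185:232 230 230 232 233 213 123  59  99 128 102 132 148 149 146 139  91 113 122  80  58 179 231 237 237 237 237 237 237 237 237 236 236 236 237 236 235 234 233 232
186:234 232 231 231 232 222 132  59  94 127  99 130 149 149 147 139  91 100 128  87  59 177 230 236 237 237 237 237 237 237 237 237 236 236 236 237 236 235 234 233
187:235 234 232 231 231 232 153  60  83 123 105 132 148 150 147 139  93 101 128  88  59 1
[... 8564 characters left out ...]
 172 171 172 171 171 159 162 211 226 232 234
210:238 237 231 174  91  61  56  54  55  59 119 141 145 146 148 148 146 142 136  89  61  61  61  61  87 139 166 171 172 171 171 172 172 171 172 175 163 180 214 231
211:231 221 177 113  73  58  54  53  54  53 118 140 145 147 147 147 146 142 135  89  56  59  61  61  67  96 155 171 171 171 171 172 171 172 172 172 172 158 165 212
212:174  96  86  90  69  58  53  54  53  53 106 137 145 146 147 147 146 142 126  81  56  59  62  61  77  95 155 171 172 171 171 171 172 171 172 172 171 172 175 165
213:113  91  90  86  66  55  54  54  54  54  70 112 133 144 146 148 141 129  93  61  54  57  59  60  70  74 150 172 171 171 171 171 171 172 171 171 172 172 172 172
```

```bash
cat > lv.py <<'E'
from h import *
o=sensors.get_obs();print(o['wrist_torque'].round(2),o['effort'][5].round(2),o['q'][5].round(3),o['tool_pos'].round(4))
g=get_image('side')[:,:,::-1].astype(np.uint8);cv2.imwrite('pics/sl.png',g);g=cv2.cvtColor(g,cv2.COLOR_BGR2GRAY).astype(float)
for r in(198,200,202):
  x=np.arange(226,236);v=g[r,226:236];i=np.argmax(v>160);print(r,'right edge',x[i-1]+(160-v[i-1])/(v[i]-v[i-1]))
print('col230',g[200:208,229].astype(int).tolist())
E
python3 jog.py '[0,0,0,0,0,0,-0.06,0,0,0,0,0,0,-0.12,0,0,0,0,0,0,-0.12]'; python3 lv.py
```

```text
t: 12.73
tool_pos: [0.523, 0.3442, 0.137]
tool_rot: [-0.581, -3.075, 0.004]
contact_force: [-23.2, -2.1, 15.2]
opening: 0.0168
grip_force: 50.1
[-0.27  3.62 -0.81] -1.16 -0.738 [0.523  0.3442 0.137 ]
198 right edge 231.10666666666665
200 right edge 231.1095890410959
202 right edge 231.1095890410959
col230 [92, 92, 92, 92, 99, 134, 172, 172]
```

Run:
```python
from h import *
s=cam('side');t=cam('top');C=np.array([.5270,.343])
def bar(c,l,r=.053,z=.134):
  a=.259-2.370+l;return proj(c,[C[0]+r*np.cos(a),C[1]+r*np.sin(a),z]).round(1).tolist()
for l in(0,.7,.8):print(l,bar(t,l),bar(t,l,.056),bar(t,l,.03))
g0=cv2.imread('pics/top0.png',0);g=cv2.imread('pics/top9.png',0)
for n,q in(('0',g0),('9',g)):
  print(n);print('\n'.join(f'{r}:'+' '.join(f'{v:3d}' for v in q[r,212:246]) for r in range(212,238)))
```

```text
0 [233.5, 229.1] [234.6, 229.7] [225.3, 224.5]
0.7 [236.0, 214.4] [237.2, 214.1] [226.7, 216.1]
0.8 [235.5, 212.3] [236.7, 211.9] [226.5, 214.9]
0
212:182 176 180 180 179 180 184 183 183 198 154  49  46  54  50  44 104 147 179 173 173 172 171 172 172 172 176 162  63 174 174 173 172 171
213:170 170 162 153 154 143 155 160 182 185 198 150  54  47  57  51  47  71 183 174 174 170 170 172 169 174 171 181 109 174 175 173 169 171
214:117 132 108  85  85  80  98 110 152 185 183 198 129  51  51  55  49  41 137 178 174 169 169 172 171 174 174 178 128 176 174 170 169 174
215: 50  75  64  75  73  91 100  85  90 135 180 186 187  54  55  58  51  50  36 184 175 168 170 172 167 170 172 177 145 148 177 173 170 171
216: 55  49 141  98  94  72 100 102  82  58 185 183 192  97  48  51  57  54  42 164 176 173 170 173 172 172 170 174 176 128 175 173 174 170
217: 53  49 164  94  93  82  63 105 104  72 166 182 188 165  51  52  55  52  45 117 179 171 170 173 173 170 170 171 177 130 178 170 171 169
218: 57  48 160  92  94  97  56  93 118  76 124 182 183 204  53  50  55  54  46  96 181 172 169 169 167 170 172 1
[... 5628 characters left out ...]

233: 46  47  61  75  65  67  66  61  66  69  71  85  83  82  83  83  73  58  42  42  37  77  98 102 100  99  96 101  99 100 102  73  81 159
234: 71  71  86  86  83  84  85  84  85  84  81  82  81  79  77  78  83  79  59  50  52  47 101 102 102  98  98 102  98 102 103 104  36 106
235: 83  81  82  82  82  81  83  81  81  78  80  81  78  80  83  83  84  84  78  70  77  55  82 105  99 100 101  98 101 101  99 104  70  85
236: 79  84  77  77  80  78  83  78  82  79  81  81  79  78  80  81  81  80  83  84  86  75  80 101 103 100 100 100 102 101  99 105  99  48
237: 78  80  80  81  79  81  79  81  79  78  81  81  77  77  83  82  83  77  81  81  79  83  86  81 101 101  99  99 100 101 100 104 103  69
```

Run:
```python
from h import *
g=cv2.imread('pics/top9.png',0)
print('\n'.join(f'{r}:'+' '.join(f'{v:3d}' for v in g[r,226:246]) for r in range(200,216)))
```

```text
200: 80 181  70  58  56  54  36  98 189 190  91 183 181 176 177 175 176 175 175 179
201: 97 176  98  59  55  55  47  80 156 191 140 135 184 179 177 175 177 177 182 177
202: 98  76 176  94  59  54  49  37  98 190 172  58 179 179 178 176 180 178 178 179
203: 97  87 187 130  57  50  51  47  72 194 192  91 181 183 176 177 178 176 176 176
204: 98  94 108 177  88  53  53  50  35 157 189 117 182 180 180 176 178 181 176 178
205: 98  98  87 175 161  55  54  48  38  95 188 153 152 180 179 180 176 176 178 176
206:102  98  94 108 162  83  54  45  43  85 190 191  93 178 176 177 174 177 177 177
207: 99  97  99  93 116 151  58  51  42  53 192 191  56 181 180 173 178 177 177 176
208:101  99  98  98 108 160  82  50  42  55 191 184 132 151 180 177 177 175 176 175
209: 96  96 102 104  92  79 143  63  40  55 191 183 185  94 180 176 175 176 177 175
210:100 101 103 101 101  73 149  81  38  51 187 183 189  58 184 182 176 176 177 175
211: 99 102 101  97 104  95  78 131  52 100 173 186 185 112 134 179 178 177 176 180
212: 99  97 102  99 100  98  72 133  88 136 138 154 185 173  55 180 178 179 175 177
213:101  99  98 100 102 102  99  69 108 115  88 103 182 192 110 180 180 176 175 178
214:100 100  98  97  97  98  99  75  92 101  42 126 183 186 132 180 177 177 174 178
215: 98 103 100 101  99 101 100 102  67  80 138 173 187 183 149 149 177 180 176 176
```

```bash
python3 jog.py '[0,0,0,0,0,0,-0.05,0,0,0,0,0,0,-0.1,0,0,0,0,0,0,-0.1]'; python3 lv.py
```

```text
t: 13.03
tool_pos: [0.522, 0.3448, 0.1369]
tool_rot: [-0.425, -3.098, 0.002]
contact_force: [-25.6, 0.4, 16.8]
opening: 0.0171
grip_force: 59.4
[-0.16  4.25 -0.6 ] -0.93 -0.838 [0.522  0.3448 0.1369]
198 right edge 231.0810810810811
200 right edge 231.1216216216216
202 right edge 231.1095890410959
col230 [92, 91, 92, 92, 98, 135, 172, 172]
```

```bash
python3 jog.py '[0,0,0,0,0,0,0.06,0,0,0,0,0,0,0.12,0,0,0,0,0,0,0.12,0,0,0,0,0,0,0.12]'; python3 lv.py
python3 - <<'E'
from h import *
g=get_image('wrist')[:,:,1].astype(float)
for c in(245,250,255,260):print(c,[int(v) for v in g[203:232,c-1:c+2].mean(1)])
E
```

```text
t: 13.42
tool_pos: [0.5233, 0.3454, 0.137]
tool_rot: [-0.613, -3.07, -0.0]
contact_force: [-19.9, 3.7, 14.8]
opening: 0.017
grip_force: 51.9
[ 0.14  3.74 -0.46] -0.4 -0.717 [0.5233 0.3454 0.137 ]
198 right edge 231.10666666666665
200 right edge 231.1216216216216
202 right edge 231.1095890410959
col230 [92, 92, 92, 91, 94, 127, 172, 172]
245 [83, 82, 81, 82, 82, 83, 81, 82, 83, 82, 79, 67, 57, 59, 59, 60, 60, 61, 62, 63, 62, 59, 56, 47, 47, 66, 90, 102, 104]
250 [82, 82, 83, 82, 82, 83, 82, 81, 81, 80, 74, 62, 56, 57, 57, 59, 59, 61, 60, 60, 59, 55, 48, 46, 65, 91, 105, 107, 107]
255 [82, 82, 82, 83, 83, 81, 82, 82, 81, 81, 74, 64, 56, 59, 61, 59, 61, 61, 61, 61, 61, 59, 52, 45, 57, 81, 99, 107, 107]
260 [83, 82, 82, 83, 83, 82, 82, 82, 83, 83, 83, 78, 69, 61, 57, 59, 61, 62, 61, 61, 62, 62, 61, 57, 51, 47, 57, 75, 90]
```

```bash
python3 -c "
from station import ctrl, sensors, get_image, camera_params
print(ctrl.finish_job())"
```

```text
the job is handed in; nothing more can be done
None
```

I handed the job in at 13.4 s with the dial within about 0.03 rad of the preset tab, the ring within about 1 mm of the lock's top, the lever against a firm stop and the column still gripped. The camera put the lever's swing at 0.70–0.77 rad against the expected 0.8, so I went by it not moving under a further 0.2 rad of turn; I did not re-check the head, punch, mouse and spectacles at the end.

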